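# Wedge the sample rack tight on an autosampler deck

## Task

Lock the sample rack on the autosampler: slide the good wedge (plain black head) thin end first along the deck into the gap between the rack and the slanted blue rail, then tap or press it home on its head until the rack sits hard against the datum rail and the wedge is tight and stays so, without driving it so hard that the rail is strained. Put the worn, red-marked wedge in the yellow reject bin. Do not knock the needle arm above, and leave the reagent bottle and tip box where they are.

Things in the scene. Friction and masses are not known exactly. Their poses are not given: they have to be found in the camera images.
- sampler: Open-deck autosampler base, fixed, dark edge, white deck with its top 20 mm above the bench (x -155 to 115, y -127 to 197 mm). Origin on the bench under the middle of the rack place; x runs away from the robot along the gap, y towards the datum rail. An end stop 30 mm high with its face at x = +68 mm keeps the rack from sliding on.
- datum_rail (a point): Middle of the inner face of the datum rail, an aluminium bar 30 mm high fixed to the deck (sampler y = +80 mm); axes as the sampler. The rack must end up pressed against it.
- gap_mouth (a point): Near end of the gap, on the deck top, about mid-gap (sampler x = -65, y = -78 mm); axes as the sampler. On its -y side stands the slanted rail: blue, 26 mm high, 88 mm long, face 7.5 mm from here, closing in 12.2 mm per 100 mm of x, flared at the mouth. It is set in slotted holes, up to 1.5 mm off, so how deep the wedge goes (about 49 to 73 mm past the mouth) can only be felt.
- rack: Aluminium sample rack with capped vials, 130 (x) x 150 (y) x 45 mm, 61 mm over the caps, about 0.9 kg, loose on the deck, friction about 0.3. Origin at the centre of its underside; its face at y = -75 mm bounds the gap. It starts up to 3 mm short of the datum rail; seated, its origin is at sampler y = +5 mm.
- needle_arm: Needle arm, fixed to the sampler (same origin, axes): tower at x -115, y +175 mm and a dark beam 50 mm thick, underside 180 mm above the bench, x -140 to -90, y -150 to +195 mm, right above the head of a driven wedge: an upright gripper cannot reach the head there, one leaning back 30 to 45 degrees to the robot passes below it. Needle head at y = +55 mm.
- wedge: Good steel wedge, plain black head, 120 mm long, 0.18 kg, lying on its underside. Origin under mid-length; x points to the nose at +60 mm. Blade 28 mm high, 20 mm thick at the head, 8 mm near the nose, last 10 mm only 4 mm. Straight side at y = +10 mm goes along the rack, the tapered side (12.2 mm per 100 mm) along the slanted rail; it slides flat on the deck.
- wedge_head (a point): Centre of the good wedge's black head, 22 (x) x 26 (y) x 40 mm high, half-way up; axes as the wedge. Gripped across the 26 mm; driven on its rear face, 11 mm towards -x. Tight: pushed with 15 to 20 N it advances no further, and it then holds itself by friction. A push of more than about 30 N strains the rail.
- wedge_nose (a point): Middle of the good wedge's nose end, 14 mm above its underside, 4 mm in from its straight side and 109 mm ahead of the head's centre; axes as the wedge.
- worn_wedge_head (a point): Centre of the head of the worn wedge: same shape and size as the good one, but its head has a red band and a red top; axes as that wedge.
- bin: Yellow plastic reject bin, fixed, 180 (x) x 130 (y) x 50 mm high, 4 mm walls, open on top. Origin at the centre of its underside.
- reagent: Amber reagent bottle, 66 mm diameter, 125 mm high, loose; origin at its foot. Leave alone.
- tip_box: Pipette tip box, 120 x 85 x 67 mm, grey with a blue lid, loose; origin at its foot. Leave alone.
Mind the look-alikes: they are no part of the job. What is shaped like the part that bears worn_wedge_head but green is not meant. Leave any turquoise look-alike of the wedge alone.

How it is judged:
On the way:
1. the thin end of the good wedge is started in the gap, at least 15 mm past its mouth and resting low on the deck (x of wedge_nose in the frame of sampler above -0.05 m and y of wedge_nose in the frame of sampler between -0.088 and -0.066 m and z of wedge_nose in the frame of sampler below 0.046 m), for 0.2 s.
At the end, for the whole second after the job is handed in: Robot away: the good wedge lies level in the gap, nose at least 25 mm past its mouth, at rest and bearing on the rack with more than 9 N by itself; the rack is flat, square within 0.02 rad and within 1.5 mm of the datum rail; the red-marked wedge lies in the yellow bin (contact force between wedge and rack above 9 N and y of rack in the frame of sampler above 0.0035 m and angle between the x axis of rack and the x axis of sampler, either way round below 0.02 rad and angle between rack's own z axis and vertical below 0.03 rad and angle between wedge's own z axis and vertical below 0.08 rad and x of wedge_nose in the frame of sampler above -0.04 m and y of wedge_nose in the frame of sampler above -0.088 m and linear speed of wedge below 0.01 m/s and x of worn_wedge_head in the frame of bin between -0.09 and 0.09 m and y of worn_wedge_head in the frame of bin between -0.065 and 0.065 m and z of worn_wedge_head in the frame of bin below 0.065 m); the robot touches nothing.
It fails at once if the wedge is over-driven: more than 60 N between wedge and rack (contact force between wedge and rack above 60 N).
It fails at once if the robot knocks the needle arm (more than 12 N) (contact force between the arm and needle_arm above 12 N).
It fails at once if the reagent bottle is moved more than 25 mm (distance of reagent from where it was at the start of the episode above 0.025 m).
It fails at once if the tip box is moved more than 25 mm (distance of tip_box from where it was at the start of the episode above 0.025 m).
It also fails if it takes over 69 s, if anything falls off the work surface, if the arm or the gripper's body presses on something with over 40 N, if the wrist force passes 120 N, or if a joint passes its speed limit or range.

## Robot

A 6-joint arm with a two-finger parallel gripper is mounted at the origin on the work surface. World frame = base frame: x ahead of the robot, y to its left, z up, the work surface at z = 0. Lengths are in m, angles in rad, forces in N, time in s.
With the tool pointing down it reaches from about 0.3 to 0.875 m from the base axis. Payload 6.4 kg.
Tool frame: the origin (TCP) lies midway between the tips of the shut fingers; the grasp point (between the pads) lies 19 mm behind it (arm.grip_point_offset is the distance from the TCP to the grasp point, in m); z points along the fingers, y is the line along which they close (so a half turn about z gives the same grasp; the last joint's range is limited). The gripper opens to 88 mm and grips with 3 to 60 N. Pads are 18 mm wide; open, the fingers measure 123 mm over their backs; the gripper's body (75 mm by 187 mm) begins 45 mm behind the grasp point.
Start: joints at [-1.342, 0.181, 1.607, -0, 1.354, -0.206], TCP at [0.242, -0.522, 0.239] pointing down, gripper open.
Joint ranges: [-2.99, 2.99], [-0.89, 2.07], [0.3, 2.58], [-1.14, 4.28], [0, 2.63], [-3.12, 3.12]. Speed limits (rad/s): [2.57, 2.57, 3.01, 3.14, 3.14, 3.14].

## Interface

Orientations are given as a unit quaternion [x, y, z, w].
In Python, from bench import arm, grab_frame, calibration, order gives the robot as it stands.
- The arm moves only by the tool step_arm, never from a script. Its argument "targets" is a list of rows, each a list of 3 entries, a list of its own where there are three numbers: the shift along the tool's x, y, z normalised to -1 to 1, where 1 is 1000 mm, then the turn, a rotation vector about the tool's x, y, z normalised to -1 to 1, where 1 is 0.5 rad, then the gripper command: -1 is fully open, 1 is shut, values between are in proportion. In form: [[[tx, ty, tz], [wx, wy, wz], fingers], ...]. A call has exactly 10 rows; each row is the pose to reach, as a shift and turn from the pose commanded when the call began, along the tool's axes at that moment; what a row does not reach only later rows make up. A row lasts 1/8 s, in which the tool goes at most 62.5 mm and 10.7 degrees, less where a joint would pass 70% of its speed; a pose out of reach is approached as far as the arm can. A call with a number of a shift or a turn outside -1 to 1 is refused whole. A call with a gripper value outside its range is refused whole. The fingers move at their own pace and stop on an object; "force" is the grip in N (left out, the last holds). Time passes only in rows, so rows that repeat a pose let the fingers close, or fill a call up. It gives the time, the measured TCP pose, the force, the opening and the grip force at its end, in the units of the state.
- arm.state(): the state, without advancing time (a new reading comes with each control period).
- grab_frame(name): name is "side" or "top" or "wrist"; returns (picture, depth): 420x560x3 uint8, red, green, blue; 420x560 float32, m along the optical axis (not along the pixel's ray), 0 where there is no reading.
- calibration(name): a dict with "vertical_fov" (degrees; the focal length in pixels is half the picture's height over the tangent of half this angle, whatever the lens; pixels are square), "cx", "cy" (the principal point, pixels), "k1" (the pictures are not rectified: a ray, as slopes to the right and down, at radius r is drawn at 1 + k1 r^2 times it, then the intrinsics apply), "cam_to_world" (4x4, takes a point from camera to world coordinates). Camera axes: x right, y down, z forward; pixel columns grow to the right and rows downward; lengths in m; the calibration is good to about 2 mm. A picture is of the moment at which its call begins: read the wrist's pose just before it. calibration takes no time and is no camera call; for the wrist camera it gives the pose at the moment of the call.
- order.job_done(): hands the job in; it is judged then, once.
The state is a dict: "clock": time; "joint_pos": joint angles; "joint_vel": joint speeds; "tau": joint torques, N m; "tool_pos": TCP position; "orientation": TCP orientation; "force": force on the tool from outside, world axes, zero at the start; "wrist_torque": the same for the moment, N m; "opening": finger opening in m; "grasp_force": force on a finger pad.
Only numpy, scipy, OpenCV 4.12 (cv2) and the standard library are available. Lean on these libraries where they do the work, as an engineer would, in place of code of your own. Each camera call takes 0.05 s, during which the arm holds its last target. There are 200 camera calls.

## Working session

There is one attempt and no reset: what is moved stays moved. The work goes in short steps, Python scripts to look and compute and a tool call to move; the robot and the scene stay as the last step left them, time stands still between calls to the robot, and variables do not carry over. Pictures are saved under pics/ and viewed, at most 10 in all, crops included, and the job is handed in when it is done.

Besides the shell and the picture viewer there is one more tool, called as name(argument=value, ...) on one line, values as JSON. step_arm: Moves the arm, as the interface text tells. Its arguments: {"type":"object","properties":{"targets":{"type":"array"},"force":{"type":"number"}},"required":["targets"]}

```bash
mkdir -p pics; ls; cat > h.py <<'E'
import numpy as np, cv2, json
from scipy.spatial.transform import Rotation as R
from bench import arm, grab_frame, calibration, order
def K(c):
    f=210/np.tan(np.radians(c["vertical_fov"])/2); return f
def snap(name,tag):
    c=calibration(name); p,d=grab_frame(name)
    np.savez(f"pics/{tag}.npz",p=p,d=d,T=c["cam_to_world"],f=K(c),cx=c["cx"],cy=c["cy"],k1=c["k1"])
    cv2.imwrite(f"pics/{tag}.png",p[:,:,::-1]); return p,d
def load(tag): return np.load(f"pics/{tag}.npz")
def ray(z,u,v):
    K=np.array([[z["f"],0,z["cx"]],[0,z["f"],z["cy"]],[0,0,1.]])
    x,y=(u-z["cx"])/z["f"],(v-z["cy"])/z["f"]; a,b=x,y
    for _ in range(20):
        s=1+z["k1"]*(a*a+b*b); a,b=x/s,y/s
    return np.array([a,b,1.])
def px(tag,u,v,zw=None):
    """world point by depth, or on plane z=zw"""
    z=load(tag); T=z["T"]; r=ray(z,u,v)
    if zw is None:
        d=z["d"][int(round(v)),int(round(u))]; return (T@np.append(r*d,1))[:3]
    o=T[:3,3]; w=T[:3,:3]@r; return o+w*(zw-o[2])/w[2]
def proj(tag,P):
    z=load(tag); q=np.linalg.inv(z["T"])@np.append(P,1); a,b=q[:2]/q[2]; s=1+z["k1"]*(a*a+b*b)
    return np.array([a*s*z["f"]+z["cx"],b*s*z["f"]+z["cy"]])
def tool():
    s=arm.state(); return np.array(s["tool_pos"]),R.from_quat(s["orientation"])
def delta(pos,rot):
    """normalised shift, turn in tool axes"""
    p,r=tool(); return np.round(r.inv().apply(np.array(pos)-p),4), np.round((r.inv()*rot).as_rotvec()/0.5,4)
E
python3 - <<'E'
from h import *
for n in ("top","side"):
    snap(n,n+"0"); c=calibration(n); print(n,{k:np.round(v,3) for k,v in c.items()})
s=arm.state(); print(s)
a=cv2.imread("pics/top0.png");b=cv2.imread("pics/side0.png")
E
```

```text
pics
top {'vertical_fov': np.float64(45.657), 'cx': np.float64(281.509), 'cy': np.float64(206.022), 'k1': np.float64(-0.068), 'cam_to_world': array([[-0.013, -0.993,  0.118,  0.403],
       [-1.   ,  0.013,  0.   , -0.142],
       [-0.002, -0.118, -0.993,  1.17 ],
       [ 0.   ,  0.   ,  0.   ,  1.   ]])}
side {'vertical_fov': np.float64(53.273), 'cx': np.float64(287.152), 'cy': np.float64(211.747), 'k1': np.float64(0.012), 'cam_to_world': array([[-0.85 ,  0.29 , -0.44 ,  1.082],
       [ 0.527,  0.478, -0.703,  0.718],
       [ 0.007, -0.829, -0.559,  0.745],
       [ 0.   ,  0.   ,  0.   ,  1.   ]])}
{'clock': 0.1, 'joint_pos': array([-1.34230206e+00,  1.81478223e-01,  1.60789539e+00,  2.42671141e-05,
        1.35376074e+00, -2.06290507e-01]), 'joint_vel': array([-0.00154147, -0.00140173, -0.00155218,  0.00022398,  0.00020552,
        0.00045473]), 'tau': array([ 1.41514206e-04, -4.34824491e+01, -3.42698550e+01,  7.03953160e-02,
        3.39842134e-02, -2.69283646e-05]), 'tool_pos': array([ 0.2421186 , -0.52102597,  0.23789986]), 'orientation': array([ 9.76463464e-01,  2.15681498e-01,  3.28841129e-06, -7.70937308e-04]), 'force': array([-0.21851893, -0.07025868, -1.06023754]), 'wrist_torque': array([-0.00755728,  0.00262899,  0.05300247]), 'grasp_force': 0.0, 'opening': 0.08774557024615307}
```

View pics/top0.png

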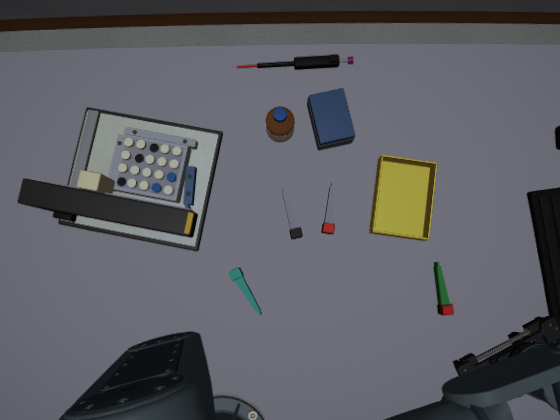

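View pics/side0.png

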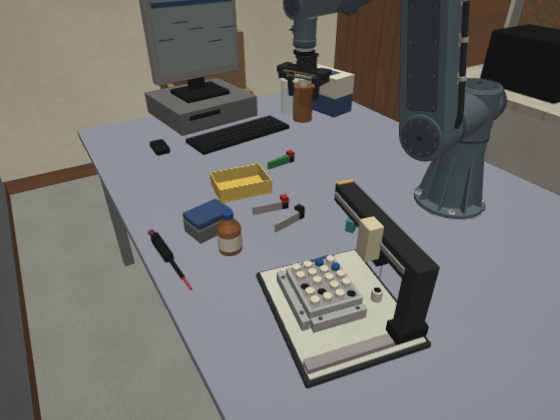

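Top view: the black-headed wedge is at (296,233) with its nose at (283,189). The red-headed wedge is at (329,228) with its nose at (331,183). Look-alikes are the green one with a red head at (445,309) and the turquoise one at (237,273). The grey-bladed pair fit the description: black is the good wedge and red is the worn one. The sampler is at (70-220,110-248) and the bin is at (404,198). I'll confirm with an enlarged crop.

```bash
python3 - <<'E'
from h import *
a=cv2.imread("pics/top0.png");b=cv2.imread("pics/side0.png")
e=lambda im,x0,y0,w,h,s: cv2.resize(im[y0:y0+h,x0:x0+w],None,fx=s,fy=s,interpolation=cv2.INTER_CUBIC)
A=e(a,265,170,80,75,5)   # 400x375
B=e(a,55,100,175,155,2.28) 
B=cv2.resize(B,(400,354)); 
C=e(b,240,180,80,56,5) # 400x280
C=C[:225]
D=e(b,255,245,175,125,2.28); D=cv2.resize(D,(400,246))
L=np.vstack([A,C]); Rr=np.vstack([B,D]); print(L.shape,Rr.shape)
cv2.imwrite("pics/crop1.png",np.hstack([L,Rr]))
E
```

```text
(600, 400, 3) (600, 400, 3)
```

View pics/crop1.png

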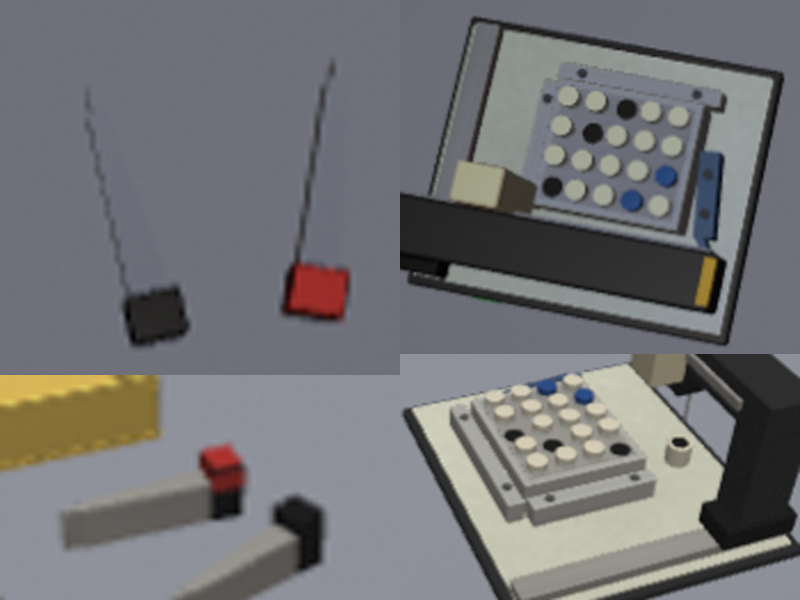

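```bash
python3 - <<'E'
from h import *
np.set_printoptions(precision=4,suppress=True)
cA=lambda u,v:(265+u/5-.4,170+v/5-.4)
cB=lambda u,v:(55+(u-400)*175/400-.3,100+v*155/354-.3)
cC=lambda u,v:(240+u/5-.4,180+(v-375)/5-.4)
P=lambda c,u,v,z=None: px("top0",*c(u,v),z)
for n,u,v,z in (("blkhead",156,315,.04),("redhead",317,291,.04)):
    print(n,P(cA,u,v),P(cA,u,v,z))
print("blk straight", P(cA,87,90,.028),P(cA,128,295,.028),"head corners",P(cA,120,297,.04),P(cA,182,288,.04))
print("red straight", P(cA,332,62,.028),P(cA,300,260,.028),"hc",P(cA,289,264,.04),P(cA,350,268,.04))
for n,u,v,z in (("c1",475,18,.02),("c2",782,75,.02),("c3",728,343,.02),("blue far",709,155,.046),("blue near",701,240,.046),("blue far r",721,155,.046),("rack ul",543,78,.045),("rack ur",706,108,.045),("rack br",686,230,.045)):
    print(n,P(cB,u,v),P(cB,u,v,z))
# side check of heads: centre of top
for n,u,v in (("redtop",221,460),("blktop",299,507)):
    print("side",n,px("side0",*cC(u,v)),px("side0",*cC(u,v),.04))
for n,u,v in (("bin",404,198),("binTL",378,157),("binTR",436,160),("binBR",430,240),("binBL",373,233)): print(n,px("top0",u,v),px("top0",u,v,.05))
E
```

```text
blkhead [ 0.4771 -0.1733  0.0414] [ 0.4772 -0.1733  0.04  ]
redhead [ 0.4871 -0.2466  0.0405] [ 0.4871 -0.2466  0.04  ]
blk straight [ 0.5827 -0.1434  0.028 ] [ 0.4873 -0.161   0.028 ] head corners [ 0.4856 -0.1571  0.04  ] [ 0.4893 -0.1853  0.04  ]
red straight [ 0.5943 -0.2572  0.028 ] [ 0.5024 -0.2402  0.028 ] hc [ 0.4996 -0.2342  0.04  ] [ 0.4974 -0.2619  0.04  ]
c1 [0.7863 0.3236 0.0187] [0.7859 0.3231 0.02  ]
c2 [ 0.7184 -0.0023  0.0178] [ 0.7178 -0.0026  0.02  ]
c3 [0.4419 0.0539 0.0058] [0.4414 0.0515 0.02  ]
blue far [0.6289 0.0672 0.0478] [0.6293 0.0676 0.046 ]
blue near [0.5435 0.0751 0.0439] [0.5432 0.0747 0.046 ]
blue far r [0.6314 0.0574 0.0346] [0.6291 0.0554 0.046 ]
rack ul [0.719  0.2476 0.0205] [0.7123 0.2393 0.045 ]
rack ur [0.6804 0.0733 0.0348] [0.6779 0.0713 0.045 ]
rack br [0.5561 0.094  0.0261] [0.5536 0.0901 0.045 ]
side redtop [ 0.4956 -0.2392  0.0448] [ 0.4916 -0.2457  0.04  ]
side blktop [ 0.4804 -0.1723  0.0416] [ 0.479  -0.1743  0.04  ]
bin [ 0.5579 -0.4318  0.004 ] [ 0.5518 -0.4204  0.05  ]
binTL [ 0.6579 -0.374   0.0022] [ 0.6474 -0.3645  0.05  ]
binTR [ 0.6504 -0.5157 -0.0038] [ 0.6391 -0.4986  0.05  ]
binBR [ 0.4579 -0.491  -0.0015] [ 0.4555 -0.4756  0.05  ]
binBL [ 0.4762 -0.3556  0.0019] [ 0.4732 -0.3468  0.05  ]
```

```bash
cat >> h.py <<'E'
def pose(yaw,lean=0.):
    c,s,ct,st=np.cos(yaw),np.sin(yaw),np.cos(lean),np.sin(lean)
    x=np.array([ct*c,ct*s,st]); z=np.array([st*c,st*s,-ct]); return R.from_matrix(np.column_stack([x,np.cross(z,x),z]))
def tcp(g,yaw,lean=0.): return np.array(g)+0.019*pose(yaw,lean).apply([0,0,1])   # grasp point -> TCP
E
python3 - <<'E'
from h import *
print(arm.grip_point_offset, delta([.487,-.23,.25],pose(-.1)))
c=calibration("wrist")["cam_to_world"]; p,r=tool(); print(r.inv().apply(c[:3,3]-p),r.inv().as_matrix()@c[:3,:3])
E
```

```text
0.0187 (array([ 0.3447, -0.1608, -0.0117]), array([-3.1000e-03,  1.0000e-04,  1.0696e+00]))
[ 8.50095440e-02 -7.66154727e-05 -1.45874964e-01] [[ 1.47872885e-03 -9.46150275e-01 -3.23724374e-01]
 [ 9.99998844e-01  1.28435386e-03  8.14073358e-04]
 [-3.54459083e-04 -3.23725204e-01  9.46151080e-01]]
```

step_arm(targets=[[[0.345,-0.161,-0.012],[0,0,1],-0.14],[[0.345,-0.161,-0.012],[0,0,1],-0.14],[[0.345,-0.161,-0.012],[0,0,1],-0.14],[[0.345,-0.161,-0.012],[0,0,1],-0.14],[[0.345,-0.161,-0.012],[0,0,1],-0.14],[[0.345,-0.161,-0.012],[0,0,1],-0.14],[[0.345,-0.161,-0.012],[0,0,1],-0.14],[[0.345,-0.161,-0.012],[0,0,1],-0.14],[[0.345,-0.161,-0.012],[0,0,1],-0.14],[[0.345,-0.161,-0.012],[0,0,1],-0.14]], force=40)

```text
clock: 1.35
tool_pos: [0.4865, -0.2315, 0.2506]
orientation: [0.999, -0.034, -0.0, 0.0]
force: [0.4, 0.7, -0.2]
opening: 0.0502
grasp_force: 0.0
```

```bash
python3 - <<'E'
from h import *
snap("wrist","w1"); print(tool()[0], arm.state()["clock"], arm.state()["opening"])
E
```

```text
[ 0.48655868 -0.23138009  0.2506325 ] 1.4 0.050275614690674174
```

View pics/w1.png

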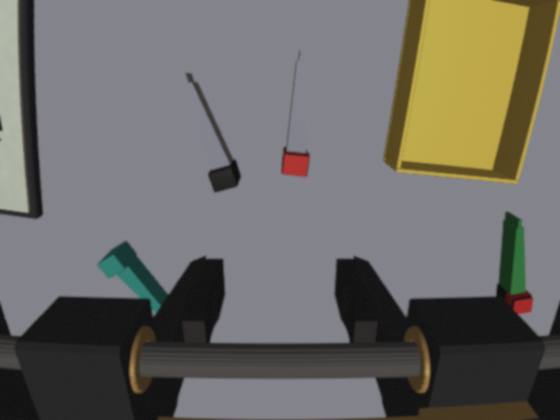

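The wrist view shows the black head at (224,178) and the red head at (296,162), with the bin at upper right, the turquoise look-alike at (120,258) and the green one at (515,260). I'll fit the head positions and yaws from the depth.

```bash
cat >> h.py <<'E'
def cloud(tag):
    z=load(tag); v,u=np.mgrid[0:420,0:560]
    pts=np.stack([(u-z["cx"])/z["f"],(v-z["cy"])/z["f"]],-1).reshape(-1,2); a=pts.copy()
    for _ in range(20): a=pts/(1+z["k1"]*(a**2).sum(1))[:,None]
    d=z["d"].reshape(-1,1); P=np.hstack([a*d,d])@z["T"][:3,:3].T+z["T"][:3,3]
    return P.reshape(420,560,3), z["p"].astype(int)
E
python3 - <<'E'
from h import *
np.set_printoptions(precision=4,suppress=True)
P,I=cloud("w1")
for n,(u0,u1,v0,v1) in dict(black=(180,245,60,200),red=(276,315,40,182)).items():
    q=P[v0:v1,u0:u1].reshape(-1,3); z=q[:,2]
    h=q[(z>.036)&(z<.046)]; b=q[(z>.022)&(z<.033)]
    print(n,len(h),len(b),np.median(h[:,2]),"blade z",np.median(b[:,2]))
    r=cv2.minAreaRect(h[:,:2].astype(np.float32)*1000); print(" head",r)
    if len(b)>10:
        vx=cv2.fitLine(b[:,:2].astype(np.float32),cv2.DIST_HUBER,0,.001,.001).ravel(); print(" blade yaw",np.arctan2(vx[1]*np.sign(vx[0]),abs(vx[0])),b[:,0].min(),b[:,0].max(), vx[2:])
# pixel-based
for u,v in ((296,163),(224,178),(298,52),(189,76)): print(px("w1",u,v,.04 if v>100 else .028))
# sampler edge
print(px("w1",34,10,.02),px("w1",40,214,.02))
E
```

```text
black 548 1509 0.03953594233838492 blade z 0.02784171185311235
 head ((479.336181640625, -173.21255493164062), (22.16807746887207, 26.083925247192383), 11.843990325927734)
 blade yaw 0.29140368 0.47188728426706034 0.5839727357508413 [ 0.5288 -0.1609]
red 571 1440 0.04025310784018987 blade z 0.02788849255509057
 head ((489.628662109375, -247.50921630859375), (26.363189697265625, 22.53495216369629), 80.7119140625)
 blade yaw -0.11415433 0.4828774971301391 0.5966866831959406 [ 0.5401 -0.2538]
[ 0.491  -0.2482  0.04  ]
[ 0.4805 -0.1754  0.04  ]
[ 0.5951 -0.2562  0.028 ]
[ 0.5808 -0.1506  0.028 ]
[ 0.6592 -0.0015  0.02  ] [0.4485 0.0449 0.02  ]
```

```bash
python3 - <<'E'
from h import *
print(delta(tcp([.4895,-.2475,.028],-.162),pose(-.162)))
E
```

```text
(array([0.0041, 0.0159, 0.2416]), array([1.000e-04, 5.000e-04, 1.892e-01]))
```

step_arm(targets=[[[0.004,0.016,0.05],[0,0,0.19],-0.14],[[0.004,0.016,0.11],[0,0,0.19],-0.14],[[0.004,0.016,0.17],[0,0,0.19],-0.14],[[0.004,0.016,0.22],[0,0,0.19],-0.14],[[0.004,0.016,0.241],[0,0,0.19],-0.14],[[0.004,0.016,0.241],[0,0,0.19],-0.14],[[0.004,0.016,0.241],[0,0,0.19],1],[[0.004,0.016,0.241],[0,0,0.19],1],[[0.004,0.016,0.241],[0,0,0.19],1],[[0.004,0.016,0.241],[0,0,0.19],1]], force=40)

```text
clock: 2.65
tool_pos: [0.4911, -0.2471, 0.0111]
orientation: [0.997, -0.08, 0.001, 0.001]
force: [-1.6, 0.3, 6.9]
opening: 0.0256
grasp_force: 39.9
```

```bash
python3 - <<'E'
from h import *
s=arm.state(); print(s["opening"],s["grasp_force"],s["force"],s["tool_pos"])
print(delta(tcp([.505,-.416,.043],-.12),pose(-.12)))
E
```

```text
0.02560235197365321 39.863176457583904 [-1.55614782  0.25621269  6.89299742] [ 0.49111948 -0.24714499  0.01114578]
(array([ 0.0406,  0.1645, -0.0125]), array([ 0.0029, -0.0041, -0.0799]))
```

step_arm(targets=[[[0,0,-0.06],[0,0,0],1],[[0,0,-0.1],[0,0,0],1],[[0.015,0.05,-0.11],[0,0,-0.08],1],[[0.03,0.1,-0.11],[0,0,-0.08],1],[[0.04,0.15,-0.11],[0,0,-0.08],1],[[0.041,0.165,-0.1],[0,0,-0.08],1],[[0.041,0.165,-0.05],[0,0,-0.08],1],[[0.041,0.165,-0.015],[0,0,-0.08],1],[[0.041,0.165,-0.015],[0,0,-0.08],1],[[0.041,0.165,-0.015],[0,0,-0.08],1]])

```text
clock: 3.9
tool_pos: [0.505, -0.4158, 0.0258]
orientation: [0.998, -0.06, 0.0, 0.0]
force: [0.1, -0.5, -1.6]
opening: 0.0255
grasp_force: 39.9
```

step_arm(targets=[[[0,0,0],[0,0,0],-0.14],[[0,0,0],[0,0,0],-0.14],[[0,0,0],[0,0,0],-0.14],[[0,0,-0.06],[0,0,0],-0.14],[[0,0,-0.12],[0,0,0],-0.14],[[0,0,-0.18],[0,0,0],-0.14],[[-0.02,-0.06,-0.2],[0,0,0],-0.14],[[-0.05,-0.12,-0.2],[0,0,0],-0.14],[[-0.08,-0.18,-0.2],[0,0,0],-0.14],[[-0.08,-0.18,-0.2],[0,0,0],-0.14]])

```text
clock: 5.15
tool_pos: [0.4454, -0.2244, 0.2249]
orientation: [0.998, -0.059, -0.0, -0.0]
force: [-0.0, -0.3, 0.5]
opening: 0.0503
grasp_force: 0.0
```

```bash
python3 - <<'E'
from h import *
np.set_printoptions(precision=4,suppress=True)
s=arm.state(); print(s["clock"],s["joint_pos"],s["tool_pos"])
snap("top","top1"); P,I=cloud("top1")
m=(I[...,0]>140)&(I[...,1]<60)&(I[...,2]<60); n,l,st,c=cv2.connectedComponentsWithStats(m.astype(np.uint8))
for i in range(1,n):
    if st[i,4]>15: print(st[i],np.median(P[l==i],0))
for lean in (.7,.78):
    print(lean,delta(tcp([.4793,-.1732,.1],.2067,lean),pose(.2067,lean)))
E
```

```text
5.15 [-0.7053  0.022   1.8093  0.0004  1.3107  0.9832] [ 0.4454 -0.2244  0.2249]
[399 216  10   9  69] [ 0.502  -0.417   0.0453]
[444 306  10   8  69] [ 0.2982 -0.5136  0.0407]
0.7 (array([ 0.0386, -0.0592,  0.1398]), array([ 0.2272,  1.3866, -0.6225]))
0.78 (array([ 0.0397, -0.0595,  0.1388]), array([ 0.2531,  1.5451, -0.616 ]))
```

```bash
python3 - <<'E'
from h import *
print(delta([.52,.04,.34],pose(-.2)))
E
```

```text
(array([ 0.0424, -0.2718, -0.1147]), array([-0.0002, -0.0009,  0.1641]))
```

step_arm(targets=[[[0,-0.03,-0.06],[0,0,0.16],-0.14],[[0.02,-0.08,-0.1],[0,0,0.16],-0.14],[[0.03,-0.14,-0.115],[0,0,0.16],-0.14],[[0.04,-0.2,-0.115],[0,0,0.16],-0.14],[[0.042,-0.25,-0.115],[0,0,0.16],-0.14],[[0.042,-0.272,-0.115],[0,0,0.16],-0.14],[[0.042,-0.272,-0.115],[0,0,0.16],-0.14],[[0.042,-0.272,-0.115],[0,0,0.16],-0.14],[[0.042,-0.272,-0.115],[0,0,0.16],-0.14],[[0.042,-0.272,-0.115],[0,0,0.16],-0.14]])

```text
clock: 6.45
tool_pos: [0.521, 0.0364, 0.3398]
orientation: [0.995, -0.101, 0.0, 0.0]
force: [0.2, 0.2, -0.6]
opening: 0.05
grasp_force: 0.0
```

```bash
python3 - <<'E'
from h import *
snap("wrist","w2"); print(tool()[0])
E
```

```text
[0.5209329  0.03664775 0.33975107]
```

View pics/w2.png

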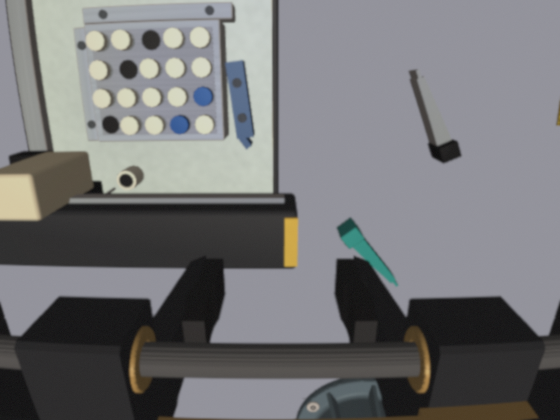

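The wrist view shows the blue rail from (237,62) to (247,145) and the rack's right face at u≈222. The deck's outer edge runs along u≈277, and the beam is at v≈195-268. I'll fit these from depth.

```bash
python3 - <<'E'
from h import *
np.set_printoptions(precision=4,suppress=True)
P,I=cloud("w2")
def lf(q,along):
    l=cv2.fitLine(q[:,:2].astype(np.float32),cv2.DIST_HUBER,0,.001,.001).ravel(); return np.arctan2(l[1],l[0]) if along=='x' else np.arctan2(-l[0]*np.sign(l[1]),abs(l[1])), l[2:]
# deck outer edge: per row last col with z>.01
e=[]
for v in range(5,185,4):
    u=[u for u in range(255,300) if P[v,u,2]>.012]
    if u: e.append(px("w2",max(u)+.5,v,.02))
e=np.array(e); a=lf(e,'x'); print("deck edge",a)
# rack right face: per row last col with z>.04 in 150..228
r=[]
for v in range(40,135,3):
    u=[u for u in range(205,228) if P[v,u,2]>.04]
    if u: r.append(px("w2",max(u)+.5,v,.045))
r=np.array(r); b=lf(r,'x'); print("rack face",b, len(r))
# blue rail left edge
m=(I[...,2]>I[...,0]+25)&(P[...,2]>.042)&(P[...,2]<.05); m[:,:225]=0; m[:,262:]=0
bl=[];br=[]
for v in range(66,140,3):
    u=np.where(m[v])[0]
    if len(u)>3: bl.append(px("w2",u.min()-.5,v,.046)); br.append(px("w2",u.max()+.5,v,.046))
c=lf(np.array(bl),'x'); print("rail face",c, "right", lf(np.array(br),'x')); 
q=P[m]; rc=cv2.minAreaRect(q[:,:2].astype(np.float32)*1000); print(rc,np.median(q[:,2]))
# end stop near face top & datum
for n,(u0,u1,v0,v1) in dict(stop=(90,228,2,26),deckpatch=(235,270,150,185),racktop=(205,222,40,130)).items():
    z=P[v0:v1,u0:u1]; print(n,np.median(z[...,2]))
# beam face
s=P[200:262,285:300]; 
yaw=(a[0]); X=np.array([np.cos(yaw),np.sin(yaw)]);Y=np.array([-X[1],X[0]])
print("edge y",a[1]@Y,"rack y",b[1]@Y,"rail mid y,x",c[1]@Y,c[1]@X)
w=P[205:262,150:285]; print("beam x range",(w[...,:2]@X).min(),(w[...,:2]@X).max(),np.median(w[...,2]))
g=P[10:22,100:225].reshape(-1,3); g=g[g[:,2]>.035]; print("stop x",np.percentile(g[:,:2]@X,[1,99]))
g=P[40:138,90:222].reshape(-1,3); g=g[(g[:,2]>.04)&(g[:,2]<.05)]; print("rack x",np.percentile(g[:,:2]@X,[.5,99.5]), "y",np.percentile(g[:,:2]@Y,[.5,99.5]))
E
```

```text
deck edge (np.float32(-0.2005423), array([0.6162, 0.0182], dtype=float32))
rack face (np.float32(-0.20416823), array([0.5943, 0.0859], dtype=float32)) 32
rail face (np.float32(-0.07575158), array([0.5786, 0.0804], dtype=float32)) right (np.float32(-0.0746635), array([0.5803, 0.0607], dtype=float32))
((584.9459228515625, 70.26297760009766), (19.661853790283203, 99.2743911743164), 85.37201690673828) 0.04595642622969753
stop 0.05009295887699178
deckpatch 0.019612656656827654
racktop 0.065579117203615
edge y 0.14062643 rack y 0.20260817 rail mid y,x 0.1940323 0.5510322
beam x range 0.4526846643130008 0.588198772233396 0.22960211967830602
stop x [0.6489 0.6659]
rack x [0.5245 0.5849] y [0.3598 0.3693]
```

```bash
python3 - <<'E'
from h import *
np.set_printoptions(precision=4,suppress=True)
P,I=cloud("w2"); yaw=-.2005; X=np.array([np.cos(yaw),np.sin(yaw)]);Y=np.array([-X[1],X[0]])
g=P[15:145,75:228].reshape(-1,3); g=g[(g[:,2]>.062)&(g[:,2]<.067)]
rc=cv2.minAreaRect(g[:,:2].astype(np.float32)*1000); print(rc)
print("rack x",np.percentile(g[:,:2]@X,[.3,99.7]),"y",np.percentile(g[:,:2]@Y,[.3,99.7]))
g=P[0:30,80:235].reshape(-1,3); g=g[(g[:,2]>.047)&(g[:,2]<.053)]; print("stop x",np.percentile(g[:,:2]@X,[1,99]))
g=P[190:275,100:300].reshape(-1,3); g=g[(g[:,2]>.22)&(g[:,2]<.24)]; print("beam x",np.percentile(g[:,:2]@X,[1,99]),"y",np.percentile(g[:,:2]@Y,[1]))
m=(I[...,2]>I[...,0]+25)&(P[...,2]>.043)&(P[...,2]<.049); m[:,:225]=0; m[:,262:]=0
q=P[m]; xx=q[:,:2]@X; yy=q[:,:2]@Y; print("rail x",np.percentile(xx,[.5,99.5]))
for x0 in np.arange(.505,.60,.01):
    s=yy[abs(xx-x0)<.004]; print(round(x0,3),len(s),np.percentile(s,[2,98]) if len(s) else '')
E
```

```text
((629.7413940429688, 155.63101196289062), (150.5029296875, 129.9097137451172), 78.58794403076172)
rack x [0.5217 0.6506] y [0.2033 0.3523]
stop x [0.6531 0.6708]
beam x [0.4471 0.4957] y [0.1275]
rail x [0.5113 0.6086]
0.505 0 
0.515 51 [0.1749 0.1856]
0.525 99 [0.1722 0.1901]
0.535 112 [0.1731 0.191 ]
0.545 62 [0.174 0.193]
0.555 117 [0.1751 0.1938]
0.565 118 [0.1765 0.1954]
0.575 130 [0.178  0.1966]
0.585 75 [0.179 0.198]
0.595 135 [0.1806 0.1993]
```

```bash
python3 - <<'E'
from h import *
g=np.array([.4793,-.1732,.026]); ro=pose(.2067,.4)
print(delta(tcp(g,.2067,.4)-.13*ro.apply([0,0,1]),ro))
E
```

```text
(array([-0.0385,  0.2311,  0.2115]), array([ 0.1635,  0.7886, -0.8055]))
```

step_arm(targets=[[[0,0.06,0],[0.03,0.15,-0.15],-0.14],[[-0.01,0.12,0],[0.06,0.3,-0.3],-0.14],[[-0.02,0.18,0],[0.09,0.45,-0.45],-0.14],[[-0.038,0.231,0.03],[0.13,0.6,-0.6],-0.14],[[-0.038,0.231,0.08],[0.164,0.789,-0.806],-0.14],[[-0.038,0.231,0.13],[0.164,0.789,-0.806],-0.14],[[-0.038,0.231,0.18],[0.164,0.789,-0.806],-0.14],[[-0.038,0.231,0.212],[0.164,0.789,-0.806],-0.14],[[-0.038,0.231,0.212],[0.164,0.789,-0.806],-0.14],[[-0.038,0.231,0.212],[0.164,0.789,-0.806],-0.14]])

```text
clock: 7.75
tool_pos: [0.4383, -0.1822, 0.1291]
orientation: [0.975, 0.102, 0.198, -0.02]
force: [0.7, 0.1, 0.3]
opening: 0.05
grasp_force: 0.0
```

```bash
python3 - <<'E'
from h import *
np.set_printoptions(precision=4,suppress=True)
print(arm.state()["joint_pos"])
g=np.array([.4793,-.1732,.026])
for l,b in ((.75,.06),(.75,0)):
    ro=pose(.2067,l); print(delta(tcp(g,.2067,l)-b*ro.apply([0,0,1]),ro))
E
```

```text
[-0.89   -0.0886  2.1898  0.4583  0.9021  0.2102]
(array([-0.0157, -0.0005,  0.0728]), array([0.0007, 0.6977, 0.0037]))
(array([ 0.0048, -0.0005,  0.1292]), array([0.0007, 0.6977, 0.0037]))
```

step_arm(targets=[[[-0.006,0,0.03],[0,0.3,0],-0.14],[[-0.012,0,0.055],[0,0.6,0],-0.14],[[-0.016,0,0.073],[0,0.698,0],-0.14],[[-0.016,0,0.073],[0,0.698,0],-0.14],[[-0.006,0,0.1],[0,0.698,0],-0.14],[[0.002,0,0.122],[0,0.698,0],-0.14],[[0.005,0,0.129],[0,0.698,0],-0.14],[[0.005,0,0.129],[0,0.698,0],-0.14],[[0.005,0,0.129],[0,0.698,0],-0.14],[[0.005,0,0.129],[0,0.698,0],-0.14]])

```text
clock: 9.0
tool_pos: [0.4914, -0.1705, 0.0116]
orientation: [0.926, 0.097, 0.364, -0.038]
force: [-0.2, -0.2, -1.1]
opening: 0.0506
grasp_force: 0.0
```

```bash
python3 - <<'E'
from h import *
np.set_printoptions(precision=4,suppress=True)
s=arm.state();print(s["joint_pos"],s["force"])
g=np.array([.4793,-.1732,.026]); print(delta(tcp(g,.2067,.75),pose(.2067,.75)))
E
```

```text
[-0.9843  0.3431  2.2651  1.3308  0.7097 -0.7611] [-0.2215 -0.1779 -1.135 ]
(array([ 0.0007,  0.0002, -0.    ]), array([-0.0006,  0.0007,  0.0028]))
```

step_arm(targets=[[[0,0,0],[0,0,0],1],[[0,0,0],[0,0,0],1],[[0,0,0],[0,0,0],1],[[0,0,0],[0,0,0],1],[[0.014,0,-0.015],[0,0,0],1],[[0.027,0,-0.029],[0,0,0],1],[[0.041,0,-0.044],[0,0,0],1],[[0.041,0,-0.044],[0,0,0],1],[[0.041,0,-0.044],[0,0,0],1],[[0.041,0,-0.044],[0,0,0],1]], force=50)

```text
clock: 10.25
tool_pos: [0.491, -0.1694, 0.07]
orientation: [0.926, 0.096, 0.363, -0.039]
force: [0.1, 1.0, -2.0]
opening: 0.0254
grasp_force: 50.0
```

```bash
cat >> h.py <<'E'
YW=-.2005; X=np.array([np.cos(YW),np.sin(YW),0]); Y=np.array([-X[1],X[0],0])
def samp(x,y,z): # sampler coords (m) -> world;  Xo=.5862, Yo=.274
    return X*(x+.5862)+Y*(y+.274)+np.array([0,0,z])
def rsamp(w): return np.array([w@X-.5862,w@Y-.274,w[2]])
E
python3 - <<'E'
from h import *
np.set_printoptions(precision=4,suppress=True)
s=arm.state();print(s["joint_pos"],s["force"],s["opening"])
L=.75
for a,y in ((-.2,-.0825),): print(samp(a,y,.086),delta(tcp(samp(a,y,.086),YW,L),pose(YW,L)))
p,r=tool(); print(rsamp(p))
snap("side","side1")
a=cv2.imread("pics/side1.png")[140:300,200:440]; cv2.imwrite("pics/side1c.png",cv2.resize(a,None,fx=3,fy=3))
E
```

```text
[-0.9836  0.156   2.2835  1.1513  0.7652 -0.519 ] [ 0.0792  1.0113 -2.0332] 0.025416058137248065
[0.4166 0.1107 0.086 ] (array([-0.0011, -0.2843, -0.0031]), array([-0.5597,  0.0042,  0.5961]))
[-0.0713 -0.3422  0.07  ]
```

View pics/side1c.png

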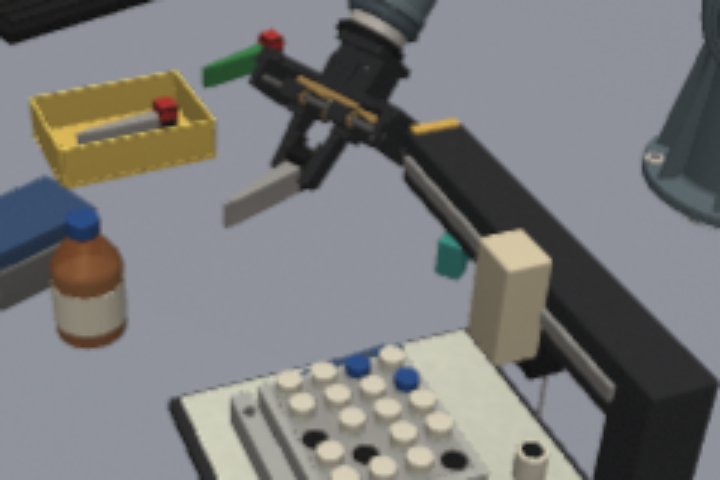

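```bash
python3 - <<'E'
from h import *
np.set_printoptions(precision=4,suppress=True)
L=.75
for a,y in ((-.2,-.34),(-.2,-.21),(-.2,-.0825),): print(delta(tcp(samp(a,y,.086),YW,L),pose(YW,L)))
E
```

```text
(array([-0.0759, -0.0481, -0.0731]), array([-0.5598,  0.0041,  0.5961]))
(array([-0.0381, -0.1674, -0.0378]), array([-0.5598,  0.0041,  0.5961]))
(array([-0.0012, -0.2844, -0.0031]), array([-0.5598,  0.0041,  0.5961]))
```

step_arm(targets=[[[-0.025,-0.016,-0.024],[-0.1,0,0.11],1],[[-0.05,-0.032,-0.048],[-0.24,0,0.26],1],[[-0.076,-0.048,-0.073],[-0.4,0,0.43],1],[[-0.076,-0.048,-0.073],[-0.56,0.004,0.596],1],[[-0.064,-0.088,-0.062],[-0.56,0.004,0.596],1],[[-0.051,-0.128,-0.05],[-0.56,0.004,0.596],1],[[-0.038,-0.167,-0.038],[-0.56,0.004,0.596],1],[[-0.038,-0.167,-0.038],[-0.56,0.004,0.596],1],[[-0.038,-0.167,-0.038],[-0.56,0.004,0.596],1],[[-0.038,-0.167,-0.038],[-0.56,0.004,0.596],1]])

```text
clock: 11.55
tool_pos: [0.4394, -0.0148, 0.0709]
orientation: [0.929, -0.097, 0.355, 0.042]
force: [0.1, -0.9, -1.7]
opening: 0.0255
grasp_force: 50.0
```

```bash
python3 - <<'E'
from h import *
np.set_printoptions(precision=4,suppress=True)
s=arm.state();print(s["joint_pos"],s["force"],s["opening"]); print(rsamp(np.array(s["tool_pos"])))
L=.75
for a,y,z in ((-.2,-.0825,.086),(-.2,-.0825,.052)): print(delta(tcp(samp(a,y,z),YW,L),pose(YW,L)))
E
```

```text
[-0.388  -0.1531  2.5767  1.626   0.1119 -0.1939] [ 0.0929 -0.9074 -1.7034] 0.025473959821317026
[-0.1527 -0.201   0.0709]
(array([-0.025 , -0.1181, -0.0254]), array([ 0.0264,  0.0378, -0.0033]))
(array([-0.0477, -0.1184, -0.0001]), array([ 0.0264,  0.0378, -0.0033]))
```

```bash
python3 - <<'E'
from h import *
np.set_printoptions(precision=4,suppress=True)
L=.75
for a,y,z in ((-.166,-.14,.086),(-.188,-.0825,.086)): print(delta(tcp(samp(a,y,z),YW,L),pose(YW,L)))
E
```

```text
(array([ 0.0004, -0.061 , -0.002 ]), array([ 0.0264,  0.0378, -0.0033]))
(array([-0.0161, -0.1183, -0.0174]), array([ 0.0264,  0.0378, -0.0033]))
```

step_arm(targets=[[[0,-0.03,0],[0,0,0],1],[[0,-0.06,0],[0,0,0],1],[[0,-0.06,0],[0,0,0],1],[[0,-0.09,0],[0,0,0],1],[[0,-0.118,0],[0,0,0],1],[[0,-0.118,0],[0,0,0],1],[[0,-0.118,0],[0,0,0],1],[[0,-0.118,0],[0,0,0],1],[[0,-0.118,0],[0,0,0],1],[[0,-0.118,0],[0,0,0],1]])

```text
clock: 12.8
tool_pos: [0.4593, 0.0636, 0.0743]
orientation: [0.931, -0.085, 0.354, 0.01]
force: [-1.1, -0.1, -1.9]
opening: 0.0253
grasp_force: 50.0
```

```bash
python3 - <<'E'
from h import *
np.set_printoptions(precision=4,suppress=True)
s=arm.state();print(s["joint_pos"],s["force"],s["opening"]); print(rsamp(np.array(s["tool_pos"])))
L=.75
for a,y,z in ((-.188,-.0825,.086),(-.188,-.0825,.049)): print(delta(tcp(samp(a,y,z),YW,L),pose(YW,L)))
E
```

```text
[-0.1194 -0.0771  2.4963  2.9425  0.0007 -1.309 ] [-1.073  -0.1474 -1.9323] 0.02534548777123426
[-0.1488 -0.1202  0.0743]
(array([-0.0212, -0.0385, -0.0137]), array([-0.1074,  0.0571, -0.0053]))
(array([-0.0456, -0.0369,  0.0141]), array([-0.1074,  0.0571, -0.0053]))
```

```bash
cat > kin.py <<'E'
from h import *
from scipy.optimize import least_squares
D=[([-1.3423,.18148,1.60790,0,1.35376,-.20629],[.24212,-.52103,.2379],[.97646,.21568,0,-.00077]),
([-.7053,.022,1.8093,.0004,1.3107,.9832],[.4454,-.2244,.2249],[.998,-.059,0,0]),
([-.89,-.0886,2.1898,.4583,.9021,.2102],[.4383,-.1822,.1291],[.975,.102,.198,-.02]),
([-.9843,.3431,2.2651,1.3308,.7097,-.7611],[.4914,-.1705,.0116],[.926,.097,.364,-.038]),
([-.9836,.156,2.2835,1.1513,.7652,-.519],[.491,-.1694,.07],[.926,.096,.363,-.039]),
([-.388,-.1531,2.5767,1.626,.1119,-.1939],[.4394,-.0148,.0709],[.929,-.097,.355,.042]),
([-.1194,-.0771,2.4963,2.9425,.0007,-1.309],[.4593,.0636,.0743],[.931,-.085,.354,.01])]
def fk(q,p):
    h,a,L1,L2,e,Lt,d,ly=p[:7]
    R1=R.from_euler('z',q[0]); R2=R1*R.from_euler('y',q[1]); R3=R2*R.from_euler('y',q[2])
    x=R1.apply([a,d,h])+R2.apply([0,0,L1])+R3.apply([e,0,L2])
    R4=R3*R.from_euler('z',p[8]*q[3]); R5=R4*R.from_euler('y',q[4]); R6=R5*R.from_euler('z',p[9]*q[5]+p[10])
    return x+R5.apply([ly,0,Lt]),R6
if __name__=="__main__":
    best=None
    for s4 in(1,-1):
        for s6 in (1,-1):
            for o in (0,np.pi/2,np.pi,-np.pi/2):
                def f(p,full=False):
                    pp=list(p[:8])+[s4,s6,o]; r=[]
                    for q,x,Q in D:
                        X_,R_=fk(q,pp); r+=list(X_-x)+list((R_.inv()*R.from_quat(Q)).as_rotvec()*.05)
                    return r
                s=least_squares(f,[.4,0,.4,.4,0,.25,.118,0])
                if best is None or s.cost<best[0]: best=(s.cost,list(s.x)+[s4,s6,o],s.fun)
    print(best[0],np.round(best[1],4)); print(np.round(best[2].reshape(-1,6),4)); json.dump(best[1],open("kin.json","w"))
E
python3 kin.py
```

```text
Traceback (most recent call last):
  File "kin.py", line 26, in <module>
    s=least_squares(f,[.4,0,.4,.4,0,.25,.118,0])
  File "kin.py", line 24, in f
    X_,R_=fk(q,pp); r+=list(X_-x)+list((R_.inv()*R.from_quat(Q)).as_rotvec()*.05)
          ~~^^^^^^
  File "kin.py", line 11, in fk
    h,a,L1,L2,e,Lt,d,ly=p[:7]
    ^^^^^^^^^^^^^^^^^^^
ValueError: not enough values to unpack (expected 8, got 7)
```

```bash
sed -i 's/=p\[:7\]/=p[:8]/' kin.py; python3 kin.py
```

```text
1.1130780760963335e-08 [3.1340e-01 0.0000e+00 4.3820e-01 5.1450e-01 8.5500e-02 3.1150e-01
 1.1780e-01 1.0000e-04 1.0000e+00 1.0000e+00 1.5708e+00]
[[-0.      0.      0.     -0.      0.      0.    ]
 [ 0.      0.     -0.     -0.      0.      0.    ]
 [ 0.      0.      0.     -0.     -0.     -0.    ]
 [ 0.      0.      0.      0.     -0.     -0.    ]
 [-0.     -0.     -0.      0.     -0.      0.    ]
 [ 0.      0.      0.     -0.0001 -0.      0.    ]
 [-0.     -0.     -0.      0.      0.0001  0.    ]]
```

```bash
cat >> kin.py <<'E'
PK=json.load(open("kin.json"))
LO=np.array([-2.99,-.89,.3,-1.14,0,-3.12]); HI=np.array([2.99,2.07,2.58,4.28,2.63,3.12])
def ik(pos,rot,seed):
    def f(q):
        x,r=fk(q,PK); return np.r_[(x-pos)*10,(r.inv()*rot).as_rotvec()]
    s=least_squares(f,np.clip(seed,LO+1e-3,HI-1e-3),bounds=(LO,HI)); return s.x,np.abs(s.fun).max()
E
python3 - <<'E'
from kin import *
np.set_printoptions(precision=3,suppress=True)
rng=np.random.default_rng(0)
def sols(pos,rot):
    out=[]
    for k in range(14):
        sd=np.array([0,.1,2.2,rng.uniform(-1,4.2),rng.uniform(0,1.),rng.uniform(-3,3)])
        q,e=ik(pos,rot,sd)
        if e<1e-3 and not any(np.abs(q-o).max()<.02 for o in out): out.append(q)
    return out
for L in (.55,.65,.75,.8):
    for a,z in ((-.19,.086),(-.19,.05),(-.15,.048),(-.11,.048)):
        S=sols(tcp(samp(a,-.0825,z),YW,L),pose(YW,L))
        print(L,a,z,*S[:4])
E
```

```text
0.55 -0.19 0.086 [ 0.076 -0.067  2.394 -0.479  0.315  2.267]
0.55 -0.19 0.05 [ 0.076  0.058  2.395 -0.748  0.211  2.545]
0.55 -0.15 0.048 [ 0.042  0.133  2.315 -0.683  0.201  2.452]
0.55 -0.11 0.048 [ 0.016  0.198  2.233 -0.585  0.204  2.331]
0.65 -0.19 0.086 [ 0.101 -0.059  2.442 -0.948  0.223  2.75 ]
0.65 -0.19 0.05
0.65 -0.15 0.048
0.65 -0.11 0.048
0.75 -0.19 0.086
0.75 -0.19 0.05 [ 0.128  0.124  2.472  4.048  0.283 -2.213]
0.75 -0.15 0.048 [ 0.083  0.187  2.398  3.986  0.257 -2.189]
0.75 -0.11 0.048 [ 0.047  0.241  2.32   3.978  0.227 -2.212]
0.8 -0.19 0.086 [ 0.142 -0.006  2.499  4.256  0.272 -2.427]
0.8 -0.19 0.05 [ 0.142  0.156  2.485  3.891  0.362 -2.043]
0.8 -0.15 0.048 [ 0.093  0.214  2.413  3.826  0.335 -2.02 ]
0.8 -0.11 0.048 [ 0.056  0.263  2.336  3.8    0.302 -2.027]
```

step_arm(targets=[[[0,0,0],[0,0,0],1],[[0,0,0],[0,0,0],1],[[0,0,0],[0,0,0],1],[[0,0,0],[0,0,0],1],[[0,0,0],[0,0,0],1],[[0,0,0],[0,0,0],1],[[0,0,0],[0,0,0],1],[[0,0,0],[0,0,0],1],[[0,0,0],[0,0,0],1],[[0,0,0],[0,0,0],1]])

```text
clock: 14.05
tool_pos: [0.4593, 0.0662, 0.0746]
orientation: [0.932, -0.083, 0.354, 0.009]
force: [-0.1, -1.0, -1.7]
opening: 0.0256
grasp_force: 50.0
```

```bash
python3 - <<'E'
from kin import *
np.set_printoptions(precision=4,suppress=True)
s=arm.state();q0=np.array(s["joint_pos"]);print(q0,s["force"]); p,r=tool(); print(rsamp(p)-[0,0,0], "grasp",rsamp(p-.0187*r.apply([0,0,1])), "pitch of wedge etc",(pose(YW,.75).inv()*r).as_rotvec())
for L in (.75,.78):
  for a,z in ((-.188,.086),(-.188,.08),(-.188,.075),(-.18,.08),(-.188,.06)):
    pos,ro=tcp(samp(a,-.0825,z),YW,L),pose(YW,L)
    q,e=ik(pos,ro,[.13,.05,2.48,4.1,.25,-2.3]); print(L,a,z,q,round(e,4),delta(pos,ro))
E
```

```text
[-0.1136 -0.0771  2.4958  2.9387  0.001  -1.3037] [-0.1199 -1.0306 -1.6657]
[-0.1493 -0.1176  0.0746] grasp [-0.1617 -0.1187  0.0886] pitch of wedge etc [ 0.0577 -0.028  -0.0002]
0.75 -0.188 0.086 [ 0.1077 -0.0224  2.4993  4.28    0.2147 -2.4775] 0.0255 (array([-0.0209, -0.036 , -0.0131]), array([-0.1154,  0.056 ,  0.0004]))
0.75 -0.188 0.08 [ 0.1138  0.0015  2.4911  4.28    0.2244 -2.4699] 0.0164 (array([-0.0249, -0.0357, -0.0086]), array([-0.1154,  0.056 ,  0.0004]))
0.75 -0.188 0.075 [ 0.119   0.0215  2.4841  4.28    0.2325 -2.4635] 0.009 (array([-0.0282, -0.0355, -0.0049]), array([-0.1154,  0.056 ,  0.0004]))
0.75 -0.18 0.08 [ 0.1052  0.0157  2.4751  4.28    0.219  -2.4765] 0.0148 (array([-0.0189, -0.0354, -0.0033]), array([-0.1154,  0.056 ,  0.0004]))
0.75 -0.188 0.06 [ 0.1255  0.0838  2.4724  4.1618  0.2591 -2.3332] 0.0 (array([-0.0381, -0.0349,  0.0064]), array([-0.1154,  0.056 ,  0.0004]))
0.78 -0.188 0.086 [ 0.1279 -0.0109  2.4958  4.28    0.2475 -2.4618] 0.0081 (array([-0.0203, -0.036 , -0.0131]), array([-0.1154,  0.1159, -0.0013]))
0.78 -0.188 0.08 [ 0.1338  0.0133  2.488   4.2746  0.2576 -2.4487] 0.0 (array([-0.0243, -0.0357, -0.0086]), array([-0.1154,  0.1159, -0.0013]))
0.78 -0.188 0.075 [ 0.1338  0.035   2.4867  4.2069  0.2669 -2.3786] 0.0 (array([-0.0276, -0.0355, -0.0049]), array([-0.1154,  0.1159, -0.0013]))
0.78 -0.18 0.08 [ 0.1234  0.0273  2.4735  4.2577  0.2518 -2.4398] 0.0 (array([-0.0183, -0.0354, -0.0034]), array([-0.1154,  0.1159, -0.0013]))
0.78 -0.188 0.06 [ 0.1338  0.101   2.4814  4.034   0.3009 -2.1986] 0.0 (array([-0.0375, -0.0349,  0.0063]), array([-0.1154,  0.1159, -0.0013]))
```

step_arm(targets=[[[-0.01,-0.005,-0.003],[-0.05,0.1,0],1],[[-0.015,-0.01,-0.004],[-0.115,0.12,0],1],[[-0.02,-0.02,-0.006],[-0.115,0.12,0],1],[[-0.025,-0.03,-0.007],[-0.115,0.12,0],1],[[-0.026,-0.036,-0.007],[-0.115,0.12,0],1],[[-0.026,-0.036,-0.007],[-0.115,0.12,0],1],[[-0.026,-0.036,-0.007],[-0.115,0.12,0],1],[[-0.026,-0.036,-0.007],[-0.115,0.12,0],1],[[-0.026,-0.036,-0.007],[-0.115,0.12,0],1],[[-0.026,-0.036,-0.007],[-0.115,0.12,0],1]])

```text
clock: 15.3
tool_pos: [0.4416, 0.1058, 0.0643]
orientation: [0.92, -0.093, 0.379, 0.038]
force: [0.2, 0.6, -1.9]
opening: 0.0255
grasp_force: 50.0
```

```bash
cat > st.py <<'E'
from kin import *
import sys
np.set_printoptions(precision=4,suppress=True)
s=arm.state(); p,r=tool(); print("q",np.array(s["joint_pos"]),"f",np.array(s["force"])); print("grasp",rsamp(p-.0187*r.apply([0,0,1])),"err vs .75",(pose(YW,.75).inv()*r).as_rotvec())
for a in sys.argv[1:]:
    x,y,z,L=map(float,a.split(",")); pos,ro=tcp(samp(x,y,z),YW,L),pose(YW,L)
    q,e=ik(pos,ro,s["joint_pos"]); print(a,q,round(e,4),*delta(pos,ro))
E
python3 st.py -.188,-.0825,.075,.78 -.188,-.0825,.06,.75 -.188,-.0825,.048,.75
```

```text
q [ 0.1348  0.0243  2.4879  4.2329  0.2647 -2.404 ] f [ 0.173   0.5933 -1.9422]
grasp [-0.1877 -0.0824  0.0776] err vs .75 [-0.0001  0.0325  0.0012]
-.188,-.0825,.075,.78 [ 0.1338  0.035   2.4867  4.2069  0.2669 -2.3786] 0.0 [-0.0021  0.0001  0.002 ] [ 0.0002 -0.0049 -0.0024]
-.188,-.0825,.06,.75 [ 0.1255  0.0838  2.4724  4.1618  0.2591 -2.3332] 0.0 [-0.0132  0.0001  0.0126] [ 0.0002 -0.0649 -0.0024]
-.188,-.0825,.048,.75 [ 0.1255  0.1359  2.4675  4.0244  0.2865 -2.1906] 0.0 [-0.0217  0.0001  0.0211] [ 0.0002 -0.0649 -0.0024]
```

step_arm(targets=[[[-0.005,0,0.005],[0,-0.02,0],1],[[-0.01,0,0.01],[0,-0.04,0],1],[[-0.015,0,0.015],[0,-0.065,0],1],[[-0.02,0,0.02],[0,-0.065,0],1],[[-0.021,0,0.02],[0,-0.065,0],1],[[-0.021,0,0.02],[0,-0.065,0],1],[[-0.021,0,0.02],[0,-0.065,0],1],[[-0.021,0,0.02],[0,-0.065,0],1],[[-0.021,0,0.02],[0,-0.065,0],1],[[-0.021,0,0.02],[0,-0.065,0],1]])

```text
clock: 16.55
tool_pos: [0.4406, 0.1063, 0.0353]
orientation: [0.926, -0.093, 0.364, 0.036]
force: [0.7, 0.6, -3.0]
opening: 0.0253
grasp_force: 50.0
```

```bash
python3 st.py -.165,-.0825,.048,.75; python3 - <<'E'
from h import *
for n in ("wrist","top","side"): snap(n,n+"2")
w=cv2.imread("pics/wrist2.png"); t=cv2.imread("pics/top2.png")[95:255,50:235]; s=cv2.imread("pics/side2.png")[170:340,240:440]
f=lambda im,w_,h_: cv2.resize(im,(w_,h_),interpolation=cv2.INTER_CUBIC)
cv2.imwrite("pics/c3.png",np.hstack([f(w,400,300),np.vstack([f(t,400,346)[:300]])]))
cv2.imwrite("pics/c3.png",np.vstack([np.hstack([f(w,400,300),f(t,400,300)]),np.hstack([f(s,400,300),np.zeros((300,400,3),np.uint8)])]))
E
```

```text
q [ 0.127   0.1301  2.4684  4.0403  0.2837 -2.205 ] f [ 0.7028  0.6271 -2.9986]
grasp [-0.1883 -0.0821  0.049 ] err vs .75 [ 0.0003 -0.0002  0.0008]
-.165,-.0825,.048,.75 [ 0.0982  0.167   2.4257  3.9977  0.2688 -2.1872] 0.0 [0.0164 0.0004 0.0169] [-0.0005  0.0005 -0.0017]
```

View pics/c3.png

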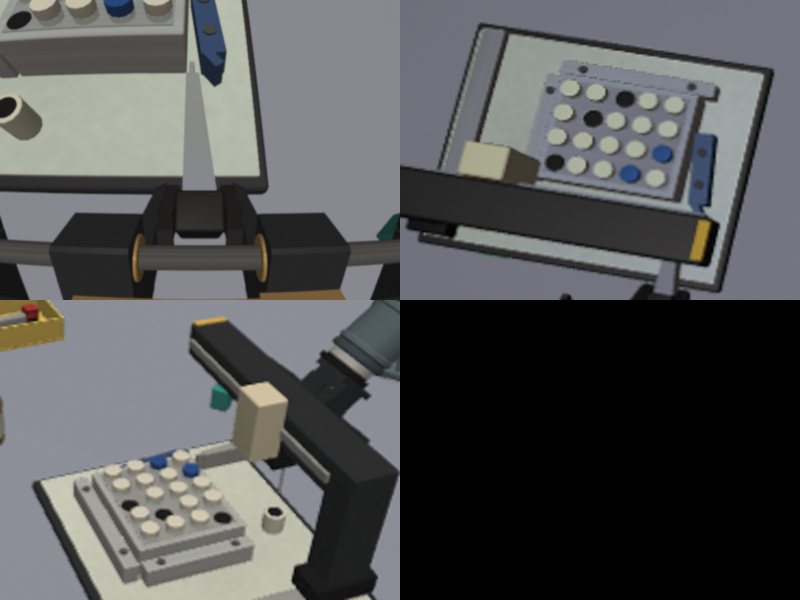

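The wrist view, halved at upper left, shows the wedge gripped level with its nose at (192,63). The rack's near corner is at (187,72) and the blue flare's tip at (210,85). I'll measure the lateral margins.

```bash
python3 - <<'E'
from h import *
np.set_printoptions(precision=4,suppress=True)
P,I=cloud("wrist2"); S=np.stack([P@X-.5862,P@Y-.274,P[...,2]],-1)
# blade top
m=(S[...,2]>.046)&(S[...,2]<.056)&(abs(S[...,1]+.08)<.025)&(S[...,0]<-.066)&(S[...,0]>-.175)
for x0 in np.arange(-.17,-.07,.01):
    q=S[m&(abs(S[...,0]-x0)<.003)]; 
    if len(q): print("blade",round(x0,3),len(q),np.percentile(q[:,1],[2,98]),np.median(q[:,2]))
print("nose x",np.percentile(S[m][:,0],99.5))
r=(S[...,2]>.062)&(S[...,2]<.0675)&(S[...,0]>-.07)&(S[...,0]<0)&(S[...,1]>-.09); q=S[r]
for x0 in (-.06,-.045,-.03): 
    t=q[abs(q[:,0]-x0)<.004]; print("rack face y",x0,np.percentile(t[:,1],[1]) if len(t) else '')
print("rack near x",np.percentile(q[:,0],.5))
b=(I[...,2]>I[...,0]+25)&(S[...,2]>.042)&(S[...,2]<.05)&(S[...,1]<-.06)&(S[...,1]>-.12); q=S[b]
for x0 in (-.07,-.065,-.06,-.05,-.04,-.03):
    t=q[abs(q[:,0]-x0)<.003]; print("rail",x0,len(t),np.percentile(t[:,1],[2,98]) if len(t) else '')
E
```

```text
blade -0.17 728 [-0.103  -0.0573] 0.052192645594466694
blade -0.16 551 [-0.0894 -0.0723] 0.05226563123662448
blade -0.15 479 [-0.0882 -0.0721] 0.052194209310804124
blade -0.14 409 [-0.087  -0.0723] 0.0521732134814496
blade -0.13 346 [-0.0858 -0.072 ] 0.05210278766438582
blade -0.12 294 [-0.0844 -0.0722] 0.05204402204247198
blade -0.11 251 [-0.0835 -0.072 ] 0.05187459205023445
blade -0.1 205 [-0.0821 -0.0722] 0.05180346902418634
blade -0.09 141 [-0.0811 -0.072 ] 0.0519248104090049
blade -0.08 50 [-0.0949 -0.0743] 0.051723606278304454
nose x -0.06792113575664639
rack face y -0.06 [-0.0692]
rack face y -0.045 [-0.0698]
rack face y -0.03 [-0.0703]
rack near x -0.06575113017725248
rail -0.07 167 [-0.0978 -0.0861]
rail -0.065 246 [-0.1009 -0.0831]
rail -0.06 282 [-0.1011 -0.0821]
rail -0.05 271 [-0.0999 -0.0809]
rail -0.04 110 [-0.099  -0.0797]
rail -0.03 227 [-0.0976 -0.0784]
```

```bash
python3 st.py -.188,-.0818,.0458,.75 -.16,-.0818,.0458,.75 -.135,-.0818,.0458,.75
```

```text
q [ 0.1271  0.1304  2.4684  4.0402  0.2837 -2.2049] f [ 0.6415  0.4209 -2.6965]
grasp [-0.1884 -0.0821  0.0489] err vs .75 [ 0.0002 -0.0004  0.0007]
-.188,-.0818,.0458,.75 [ 0.1281  0.1464  2.4653  4.0083  0.2928 -2.1715] 0.0 [-0.0018 -0.0003  0.0028] [-0.0005  0.0009 -0.0014]
-.16,-.0818,.0458,.75 [ 0.0953  0.1833  2.4144  3.9782  0.2709 -2.1696] 0.0 [ 0.0187 -0.0003  0.0219] [-0.0005  0.0009 -0.0014]
-.135,-.0818,.0458,.75 [ 0.0706  0.2161  2.367   3.9647  0.2516 -2.1773] 0.0 [ 0.037  -0.0003  0.0389] [-0.0005  0.0009 -0.0014]
```

step_arm(targets=[[[-0.001,0,0.0015],[0,0,0],1],[[-0.0018,0,0.0028],[0,0,0],1],[[0.004,0,0.008],[0,0,0],1],[[0.01,0,0.014],[0,0,0],1],[[0.016,0,0.0195],[0,0,0],1],[[0.022,0,0.025],[0,0,0],1],[[0.028,0,0.0305],[0,0,0],1],[[0.034,0,0.036],[0,0,0],1],[[0.037,0,0.039],[0,0,0],1],[[0.037,0,0.039],[0,0,0],1]])

```text
clock: 17.95
tool_pos: [0.4932, 0.0966, 0.0315]
orientation: [0.926, -0.092, 0.364, 0.036]
force: [1.1, 7.0, -2.6]
opening: 0.0253
grasp_force: 50.1
```

```bash
python3 st.py -.13,-.0818,.0458,.75; python3 - <<'E'
from h import *
np.set_printoptions(precision=4,suppress=True)
snap("wrist","wrist3"); P,I=cloud("wrist3"); S=np.stack([P@X-.5862,P@Y-.274,P[...,2]],-1)
m=(S[...,2]>.046)&(S[...,2]<.052)&(abs(S[...,1]+.08)<.015)&(S[...,0]>-.125)&(S[...,0]<-.01)&(I.max(-1)-I.min(-1)<25)
for x0 in np.arange(-.12,-.01,.01):
    q=S[m&(abs(S[...,0]-x0)<.003)]
    if len(q)>5: print("blade",round(x0,3),len(q),np.percentile(q[:,1],[2,98]),np.median(q[:,2]))
E
```

```text
q [ 0.0698  0.2165  2.3663  3.9606  0.2478 -2.1753] f [ 1.1377  7.0182 -2.5707]
grasp [-0.1348 -0.0811  0.0452] err vs .75 [ 0.0025 -0.0022 -0.0014]
-.13,-.0818,.0458,.75 [ 0.0661  0.2227  2.3574  3.9634  0.2477 -2.1799] 0.0 [0.004  0.0007 0.0031] [-0.005   0.0043  0.0027]
blade -0.12 489 [-0.0897 -0.0708] 0.04848111401770297
blade -0.11 586 [-0.0886 -0.071 ] 0.048377449848546986
blade -0.1 515 [-0.0871 -0.0707] 0.04833428013559968
blade -0.09 432 [-0.0859 -0.0708] 0.04826391149501588
blade -0.08 366 [-0.0846 -0.0705] 0.048284290472869806
blade -0.07 315 [-0.0833 -0.0706] 0.04826291283858644
blade -0.06 271 [-0.0821 -0.0698] 0.04809554942288108
blade -0.05 238 [-0.0809 -0.0698] 0.048062008993645364
blade -0.04 381 [-0.0946 -0.0698] 0.04803566496377454
blade -0.03 72 [-0.0756 -0.072 ] 0.04795563066890825
blade -0.02 10 [-0.0699 -0.0698] 0.05069589227973098
```

step_arm(targets=[[[0,0,0],[0,0,0],-0.14],[[0,0,0],[0,0,0],-0.14],[[0,0,0],[0,0,0],-0.14],[[0,0,-0.03],[0,0,0],-0.14],[[0,0,-0.06],[0,0,0],-0.14],[[0,0,-0.06],[0,0,0],1],[[0,0,-0.06],[0,0,0],1],[[0,0,-0.06],[0,0,0],1],[[-0.015,0,-0.043],[0,0,0],1],[[-0.031,0,-0.027],[0,0,0],1]])

```text
clock: 19.25
tool_pos: [0.4547, 0.1041, 0.0309]
orientation: [0.925, -0.094, 0.366, 0.036]
force: [0.4, 0.1, 0.7]
opening: 0.0027
grasp_force: 0.0
```

```bash
python3 st.py -.1757,-.0815,.0437,.75 ; python3 - <<'E'
from h import *
snap("wrist","wrist4"); P,I=cloud("wrist4"); S=np.stack([P@X-.5862,P@Y-.274,P[...,2]],-1)
h=S[(S[...,2]>.055)&(S[...,2]<.064)&(S[...,0]<-.1)&(S[...,0]>-.17)&(abs(S[...,1]+.08)<.03)]
print(len(h),np.percentile(h[:,0],[1,99]),np.percentile(h[:,1],[1,99]),arm.state()["opening"], rsamp(tool()[0]))
E
```

```text
q [ 0.1119  0.1697  2.4408  3.9727  0.2872 -2.1466] f [0.3925 0.0722 0.6644]
grasp [-0.1742 -0.0815  0.0446] err vs .75 [0.0008 0.0021 0.0028]
-.1757,-.0815,.0437,.75 [ 0.114   0.1718  2.4417  3.9759  0.2886 -2.1503] 0.0 [-0.0018  0.     -0.0001] [-0.0016 -0.0042 -0.0056]
3253 [-0.16939403 -0.1249585 ] [-0.0935963  -0.06808948] 0.0007256857722917707 [-0.16366682 -0.08155908  0.02765933]
```

View pics/wrist4.png

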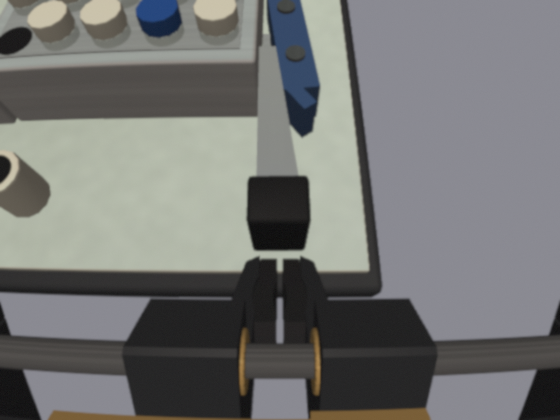

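The wrist view shows the wedge blade in the gap between the rack and the blue rail. Its head is at (247-310,177-248), and the closed fingertips are just behind it at v≈260. I'll start pushing.

step_arm(targets=[[[0.0015,0,0.0014],[0,0,0],1],[[0.003,0,0.0028],[0,0,0],1],[[0.0045,0,0.0042],[0,0,0],1],[[0.006,0,0.0056],[0,0,0],1],[[0.0075,0,0.007],[0,0,0],1],[[0.009,0,0.0084],[0,0,0],1],[[0.0105,0,0.0098],[0,0,0],1],[[0.012,0,0.0112],[0,0,0],1],[[0.0135,0,0.0126],[0,0,0],1],[[0.0146,0,0.0136],[0,0,0],1]])

```text
clock: 20.55
tool_pos: [0.4724, 0.0998, 0.0303]
orientation: [0.926, -0.093, 0.364, 0.036]
force: [-3.5, 1.7, 1.4]
opening: 0.0002
grasp_force: 1.7
```

```bash
cat > pf.py <<'E'
from h import *
s=arm.state(); f=np.array(s["force"]); p,r=tool(); print("tcp",np.round(rsamp(p),4),"push N",round(-f@X,2),"fy",round(f@Y,2),"fz",round(f[2],2),"t",s["clock"],"q",np.round(s["joint_pos"],2))
E
python3 pf.py
```

```text
tcp [-0.1431 -0.0821  0.0303] push N 3.8 fy 0.92 fz 1.45 t 20.55 q [ 0.09  0.19  2.41  3.96  0.27 -2.15]
```

step_arm(targets=[[[0.0004,0,0.0003],[0,0,0],1],[[0.0008,0,0.0007],[0,0,0],1],[[0.0012,0,0.0011],[0,0,0],1],[[0.0016,0,0.0015],[0,0,0],1],[[0.002,0,0.0019],[0,0,0],1],[[0.0024,0,0.0022],[0,0,0],1],[[0.0028,0,0.0026],[0,0,0],1],[[0.0032,0,0.003],[0,0,0],1],[[0.0036,0,0.0034],[0,0,0],1],[[0.0037,0,0.0034],[0,0,0],1]])

```text
clock: 21.8
tool_pos: [0.4766, 0.0992, 0.03]
orientation: [0.926, -0.093, 0.363, 0.036]
force: [-4.7, 4.4, 1.8]
opening: 0.0001
grasp_force: 2.9
```

```bash
python3 pf.py
```

```text
tcp [-0.1389 -0.0819  0.03  ] push N 5.51 fy 3.41 fz 1.77 t 21.8 q [ 0.08  0.2   2.4   3.96  0.26 -2.16]
```

step_arm(targets=[[[0.0004,0,0.0003],[0,0,0],1],[[0.0008,0,0.0007],[0,0,0],1],[[0.0012,0,0.0011],[0,0,0],1],[[0.0016,0,0.0015],[0,0,0],1],[[0.002,0,0.0019],[0,0,0],1],[[0.0024,0,0.0022],[0,0,0],1],[[0.0028,0,0.0026],[0,0,0],1],[[0.0032,0,0.003],[0,0,0],1],[[0.0036,0,0.0034],[0,0,0],1],[[0.0037,0,0.0034],[0,0,0],1]])

```text
clock: 23.05
tool_pos: [0.4807, 0.0985, 0.0295]
orientation: [0.927, -0.093, 0.363, 0.036]
force: [-7.3, 6.2, 2.2]
opening: 0.0003
grasp_force: 4.3
```

```bash
python3 pf.py
```

```text
tcp [-0.1347 -0.0817  0.0295] push N 8.36 fy 4.65 fz 2.18 t 23.05 q [ 0.08  0.21  2.39  3.95  0.26 -2.16]
```

step_arm(targets=[[[0.0003,0,0.0003],[0,0,0],1],[[0.0006,0,0.0006],[0,0,0],1],[[0.0009,0,0.0008],[0,0,0],1],[[0.0012,0,0.0011],[0,0,0],1],[[0.0015,0,0.0014],[0,0,0],1],[[0.0018,0,0.0017],[0,0,0],1],[[0.0021,0,0.002],[0,0,0],1],[[0.0024,0,0.0022],[0,0,0],1],[[0.0024,0,0.0022],[0,0,0],1],[[0.0024,0,0.0022],[0,0,0],1]])

```text
clock: 24.3
tool_pos: [0.4819, 0.0979, 0.0283]
orientation: [0.927, -0.093, 0.361, 0.036]
force: [-17.3, 4.8, 6.6]
opening: 0.0003
grasp_force: 10.7
```

```bash
python3 pf.py
```

```text
tcp [-0.1335 -0.0821  0.0283] push N 17.87 fy 1.27 fz 6.56 t 24.3 q [ 0.08  0.21  2.39  3.95  0.26 -2.16]
```

step_arm(targets=[[[0.0002,0,0.0002],[0,0,0],1],[[0.0004,0,0.0003],[0,0,0],1],[[0.0006,0,0.0005],[0,0,0],1],[[0.0006,0,0.0005],[0,0,0],1],[[0.0006,0,0.0005],[0,0,0],1],[[0.0006,0,0.0005],[0,0,0],1],[[0.0006,0,0.0005],[0,0,0],1],[[0.0006,0,0.0005],[0,0,0],1],[[0.0006,0,0.0005],[0,0,0],1],[[0.0006,0,0.0005],[0,0,0],1]])

```text
clock: 25.55
tool_pos: [0.482, 0.0978, 0.0281]
orientation: [0.927, -0.093, 0.361, 0.036]
force: [-20.4, 5.3, 10.4]
opening: 0.0004
grasp_force: 12.9
```

```bash
python3 pf.py; python3 - <<'E'
from h import *
snap("top","top3")
g=lambda t: cv2.cvtColor(load(t)["p"],cv2.COLOR_RGB2GRAY).astype(np.float32)
a,b=g("top1"),g("top3")
for n,(x0,x1,y0,y1) in dict(rack=(108,184,132,196),ref=(270,350,80,150),stopdeck=(186,222,118,165)).items():
    A,B=a[y0:y1,x0:x1],b[y0:y1,x0:x1]
    W=np.eye(2,3,dtype=np.float32)
    try: cc,W=cv2.findTransformECC(A,B,W,cv2.MOTION_EUCLIDEAN); print(n,cc,np.round(W,4))
    except cv2.error as e: print(n,"fail")
for t in("top1","top3"):
    P,I=cloud(t); S=np.stack([P@X-.5862,P@Y-.274,P[...,2]],-1)
    q=S[120:205,100:190].reshape(-1,3); q=q[(q[:,2]>.062)&(q[:,2]<.068)]; r=cv2.minAreaRect(q[:,:2].astype(np.float32)*1000)
    print(t,len(q),np.percentile(q[:,1],[1,99]),r)
u=proj("top1",samp(0,0,.065)); print(u,proj("top1",samp(0,.01,.065))-u)
E
```

```text
tcp [-0.1333 -0.0822  0.0281] push N 21.06 fy 1.14 fz 10.41 t 25.55 q [ 0.08  0.21  2.39  3.95  0.26 -2.16]
rack 0.9793903214631298 [[ 1.      0.0015 -1.1577]
 [-0.0015  1.     -0.7257]]
ref 0.9999778115220451 [[ 1.0e+00  1.0e-04 -6.1e-03]
 [-1.0e-04  1.0e+00  5.7e-03]]
stopdeck 0.9804345159774347 [[ 0.9998 -0.0185  0.3492]
 [ 0.0185  0.9998 -0.3017]]
top1 1778 [-0.07056125  0.07807596] ((-1.7831878662109375, 3.9494094848632812), (151.22793579101562, 130.69546508789062), 89.61140441894531)
top3 1769 [-0.06771742  0.08113314] ((-0.2255859375, 6.9468994140625), (151.75460815429688, 131.2095489501953), 89.86627197265625)
[151.37538686 166.61031017] [-4.26486763 -0.7949158 ]
```

step_arm(targets=[[[-0.0015,0,-0.0014],[0,0,0],1],[[-0.003,0,-0.0028],[0,0,0],1],[[-0.006,0,-0.0056],[0,0,0],1],[[-0.01,0,-0.012],[0,0,0],1],[[-0.014,0,-0.018],[0,0,0],1],[[-0.018,0,-0.026],[0,0,0],1],[[-0.02,0,-0.034],[0,0,0],1],[[-0.02,0,-0.034],[0,0,0],1],[[-0.02,0,-0.034],[0,0,0],1],[[-0.02,0,-0.034],[0,0,0],1]])

```text
clock: 26.85
tool_pos: [0.4495, 0.1045, 0.0419]
orientation: [0.926, -0.093, 0.364, 0.036]
force: [-1.2, 0.1, 0.1]
opening: 0.0004
grasp_force: 0.0
```

```bash
python3 pf.py; python3 - <<'E'
from h import *
np.set_printoptions(precision=4,suppress=True)
snap("wrist","wrist5"); snap("top","top4"); P,I=cloud("wrist5"); S=np.stack([P@X-.5862,P@Y-.274,P[...,2]],-1)
h=S[(S[...,2]>.055)&(S[...,2]<.064)&(S[...,0]<-.08)&(S[...,0]>-.135)&(abs(S[...,1]+.08)<.03)]
print("head",len(h),np.percentile(h[:,0],[1,99]),np.percentile(h[:,1],[1,99]),np.median(h[:,2]))
m=(S[...,2]>.043)&(S[...,2]<.052)&(abs(S[...,1]+.08)<.014)&(S[...,0]>-.1)&(S[...,0]<-.01)&(I.max(-1)-I.min(-1)<25)
for x0 in np.arange(-.095,-.01,.02):
    q=S[m&(abs(S[...,0]-x0)<.003)]
    if len(q)>5: print("blade",round(x0,3),len(q),np.percentile(q[:,1],[2,98]),np.median(q[:,2]))
g=lambda t: cv2.cvtColor(load(t)["p"],cv2.COLOR_RGB2GRAY).astype(np.float32)
a,b=g("top3"),g("top4"); W=np.eye(2,3,dtype=np.float32)
print(cv2.findTransformECC(a[132:196,108:184],b[132:196,108:184],W,cv2.MOTION_EUCLIDEAN))
# datum rail / sampler squareness
P,I=cloud("top4"); S=np.stack([P@X-.5862,P@Y-.274,P[...,2]],-1)
q=S[100:230,60:190].reshape(-1,3); d=q[(abs(q[:,2]-.05)<.003)&(abs(q[:,0])<.05)&(q[:,1]>.07)&(q[:,1]<.14)]; print("datum",len(d),np.percentile(d[:,1],[2,98]) if len(d) else '')
E
```

```text
tcp [-0.1665 -0.0821  0.0419] push N 1.15 fy -0.17 fz 0.14 t 26.85 q [ 0.12  0.11  2.45  4.1   0.26 -2.28]
head 2425 [-0.1273 -0.1063] [-0.0904 -0.0652] 0.05985354365780643
blade -0.095 342 [-0.0862 -0.0682] 0.04793568332533944
blade -0.075 276 [-0.0901 -0.0681] 0.0479521838464642
blade -0.055 213 [-0.0816 -0.0676] 0.0480665494002086
blade -0.035 193 [-0.0922 -0.0675] 0.04794010783466382
blade -0.015 70 [-0.0769 -0.0674] 0.04813549904122409
(0.9999643642949695, array([[ 1.    , -0.0003,  0.0078],
       [ 0.0003,  1.    , -0.01  ]], dtype=float32))
datum 154 [0.0872 0.0998]
```

View pics/wrist5.png

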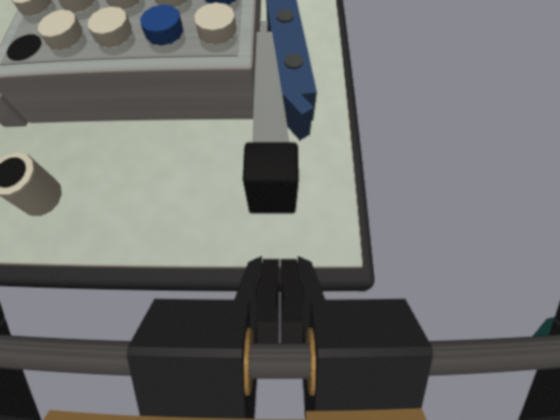

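The wedge lies level in the gap, with its head at (244-298,143-212). After release the rack did not move, it is square, and the tool is clear of everything. I'm handing the job in.

```bash
python3 -c "
from bench import order
print(order.job_done())"
```

```text
the job is handed in; nothing more can be done
None
```

I handed the job in at about 27 s, but no verdict came back: the good wedge was pressed home at about 21 N, the rack moved about 3 mm (taken as seated on the datum rail), the worn wedge is in the yellow bin, and the force the wedge now holds could not be measured.

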